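# Clear a sprung enclosure lid and hold it at its mark

### The job

Two closed cases lie on the lid of the grey instrument enclosure: first set the blue one squarely on the grey case that stands on the table, then the yellow one squarely on the blue, centred and with edges parallel, leaving the grey case where it stands. Then raise the enclosure's sprung lid by the middle of its front handle bar until the black pointer on the lid's side lines up with the orange marker on the angle quadrant, and finish while holding the lid there: do not let go, because it springs shut. Leave the marker and the other things on the table alone.

Things in the scene. Friction and masses are not known exactly. Their poses are not given: they have to be found in the camera images.
- enclosure: fixed grey open box, 200 deep (x) x 150 wide (y) x 100 high, on 12 high feet, lidded. Origin: centre of its underside, on the table; x from front (handle side) to hinge side, y left, z up. Lid hinge axis along y at x = +100, z = 103. At its left side (y = +95) a white upright quadrant plate, centred on the hinge axis, 100 in radius, reaching 195 above the table, ticks every 5 degrees
- lid (a joint): lid angle, rad: 0 = closed and level, grows to 1.2 as the front edge rises. Aluminium plate 200 deep x 150 wide x 6, its top 106 above the table when closed. A spring and its weight pull it shut: about 4.5 N upward at the bar starts to lift it, about 7 N holds it at the mark; let go, it falls shut
- lid_bar (a point): dark steel bar on the lid's front. This point: middle of the bar, 242 from the hinge axis, 42 ahead of the lid's edge, in the lid's mid-plane (103 above the table when closed). Round, 10 thick, 110 long along its y, on an arm at each end; open space behind and below. Can be pinched across from above and turns in the pads as the lid rises. Axes turn with the lid; closed, they match the enclosure's
- mark (a joint): angle of the orange marker on the quadrant about the same hinge axis, rad, on the same scale as lid (pointer lined up with the marker = equal values). Clamped firmly; differs from start to start between about 0.45 and 0.80
- lid_pointer (a point): tip of the short black pointer that sticks out of the lid's left edge, 87 from the hinge axis, in the lid's mid-plane; x axis along the lid from front to hinge
- mark_tip (a point): point on the orange marker clip, 100 from the hinge axis; x axis from it toward the hinge
- grey_case: closed grey hard case, 130 (x) x 76 (y) x 40 high, loose on the table, about 0.6 kg, foot of the column, to the right of the enclosure, its long side roughly front to back (a tall monitor stands beyond the enclosure, at the left of the table: keep the arm clear of it). Origin: centre of its underside; z up, flat top
- blue_case: closed blue hard case, 110 (x) x 60 (y) x 36 high, about 0.16 kg; begins on the front or the rear half of the lid, its long side roughly along the enclosure's y. Origin: centre of its underside; z up, flat top
- yellow_case: closed yellow hard case, 90 (x) x 48 (y) x 32 high, about 0.1 kg; begins on the other half of the lid, its long side roughly along the enclosure's y. Origin: centre of its underside; z up
- tape_roll: blue roll of tape lying flat, 63 across, 19 high; leave alone. Origin: centre of underside
- screw_jar: small white jar with a black cap, 50 across, 60 high; leave alone. Origin: centre of underside
- hex_key: black hex key lying flat, 31 x 88 x 5; leave alone. Origin: centre of underside
- lens_cap: black round lens cap, 58 across, 9 high; leave alone. Origin: centre of underside
- post_holder: black post holder with a steel post on a round foot, 46 x 43 x 80 high; leave alone. Origin: centre of underside

How it is judged:
On the way, in this order (a step that is already met when the one before it is completed fails the run):
1. the blue case stands squarely on the grey one and is released (x of blue_case in the frame of grey_case between -0.01 and 0.01 m and y of blue_case in the frame of grey_case between -0.01 and 0.01 m and z of blue_case in the frame of grey_case between 0.036 and 0.044 m and angle between the x axis of blue_case and the x axis of grey_case, either way round below 0.14 rad and angle between blue_case's own z axis and vertical below 0.08 rad and contact force between the arm and blue_case below 0.2 N and linear speed of blue_case below 0.03 m/s), for 0.2 s.
2. the yellow case stands squarely on the blue one and is released, the column standing (all of step 1 and x of yellow_case in the frame of blue_case between -0.01 and 0.01 m and y of yellow_case in the frame of blue_case between -0.01 and 0.01 m and z of yellow_case in the frame of blue_case between 0.032 and 0.04 m and angle between the x axis of yellow_case and the x axis of blue_case, either way round below 0.14 rad and angle between yellow_case's own z axis and vertical below 0.08 rad and contact force between the arm and yellow_case below 0.2 N and linear speed of yellow_case below 0.03 m/s), for 0.2 s.
At the end, for the whole second after the job is handed in: Blue on grey and yellow on blue, untouched, flat, each centred within 10 mm along both sides and parallel within 8 degrees. The lid is within 4 degrees (0.07 rad) of the marker, still (under 0.08 rad/s), held by the fingers (over 1.5 N), the TCP within 45 mm of the middle of the bar (all of step 2 and angle between the x axis of lid_pointer and the x axis of mark_tip, either way round below 0.07 rad and value of joint lid above 0.35 rad and velocity of joint lid between -0.08 and 0.08 rad/s and contact force between the fingers and enclosure above 1.5 N and distance between the grasp point and lid_bar below 0.045 m and angle between grey_case's own z axis and vertical below 0.05 rad); the arm keeps its last pose, push and grip.
It fails at once if the marker is shifted (distance of mark_tip from where it was at the start of the episode above 0.006 m).
It fails at once if the grey case is pushed away (over 20 mm) (distance of grey_case from where it was at the start of the episode above 0.02 m).
It fails at once if a bystander is disturbed (over 15 mm) (distance of any of tape_roll, screw_jar, hex_key, lens_cap, post_holder from where it was at the start of the episode above 0.015 m).
It also fails if it takes over 69 s, if anything falls off the work surface, if the arm or the gripper's body presses on something with over 40 N, if the wrist force passes 120 N, or if a joint passes its speed limit or range.

### The arm

A 6-joint arm with a two-finger parallel gripper is mounted at the origin on a cart in front of the work surface, level with it; the furniture and walls round the work are solid. World frame = base frame: x ahead of the robot, y to its left, z up, the work surface at z = 0. Lengths are in m, angles in rad, forces in N, time in s.
With the tool pointing down it reaches from about 0.2 to 0.875 m from the base axis. Payload 3.4 kg.
Tool frame: the origin (TCP) lies between the finger pads, 19 mm behind the fingertips; this is the grasp point; z points along the fingers, y is the line along which they close (so a half turn about z gives the same grasp; the last joint's range is limited). The gripper opens to 94 mm and grips with 3 to 60 N. Pads are 16 mm wide; open, the fingers measure 119 mm over their backs; the gripper's body (75 mm by 177 mm) begins 78 mm behind the grasp point.
Start: joints at [-1.409, 0.276, 1.505, -0, 1.361, -0.121], TCP at [0.16, -0.552, 0.224] pointing down, gripper open.
Joint ranges: [-2.89, 2.89], [-0.75, 2.08], [0.22, 2.7], [-1.18, 4.32], [0.11, 2.71], [-2.7, 2.7]. Speed limits (rad/s): [2.57, 2.57, 3.14, 3.14, 3.14, 3.14].

### API

Orientations are given as a unit quaternion [w, x, y, z].
In Python, from plant import r, gripper_to, inverse_kinematics, vision, models, telemetry gives the robot as it stands. Calls block until the motion is done:
- r.move_to(position, orientation): joint-space move of the TCP to a pose.
- r.move_l(position, rot=None, vel=0.15, guard=None): straight line of the TCP; rot=None keeps the orientation; vel is the mean speed in m/s. With guard (N) it stops when the force on the tool has changed by that much, and returns True; else False.
- r.movej(angles): joint-space move.
- gripper_to(opening, f_grip=None): finger opening in m; f_grip is the grip in N (None keeps the last); returns when the fingers have stopped.
- r.hold(seconds).
- inverse_kinematics(position, orientation): joint angles nearest the present ones, or None.
- vision.snapshot(name): name is "scene" or "side" or "wrist"; returns the picture (384x512x3 uint8, red, green, blue); there is no depth.
- vision.get_calibration(name): a dict with "fx", "fy", "cx", "cy" (pixels), "position" and "orientation" of the camera in the world. Camera axes: x right, y down, z forward; pixel columns grow to the right and rows downward; lengths in m; the calibration is good to about 2 mm. A picture is of the moment at which its call begins: read the wrist's pose just before it. get_calibration takes no time and is no camera call; for the wrist camera it gives the pose at the moment of the call.
A pose or a line that the arm cannot do raises r.PlanningError and nothing moves.
- r.sign_off(): hands the job in; it is judged then, once.
Trained networks look in the newest picture that a camera, given by its name, has taken for a name from the list of things; names that differ only in an ending like _2 or _b are one class to them, and where a whole thing is asked for, a point or a joint stands for the part that bears it (a point fixed in the world has none). Each returns a list of dicts, best first, with "score" (0 to 1); they miss things now and then, are a little off and sometimes report something else, mostly with a low value. They report only what shows in the picture. A call takes as long as a camera call.
- models.boxes_of(thing, camera): "at" ([x, y, z] in m, in world coordinates, good to about 4 mm: the middle of the surface that is visible of it).
- models.regions_of(thing, camera): "pixels" (384x512 bool, what is visible of it).
- models.mark_of(thing, camera): "at" ([x, y, z] in m, in world coordinates, good to about 4 mm: a listed point, or the origin of a listed thing).
Readings, each from a call of its own:
- telemetry.current_t(): time.
- telemetry.current_joints(): joint angles.
- telemetry.current_dq(): joint speeds.
- telemetry.current_joint_efforts(): joint torques, N m.
- telemetry.current_ee_pos(): TCP position.
- telemetry.current_tool_rot(): TCP orientation.
- telemetry.current_wrist_force(): force on the tool from outside, world axes, zero at the start.
- telemetry.current_torque(): the same for the moment, N m.
- telemetry.current_opening(): finger opening in m.
- telemetry.current_finger_force(): force on a finger pad.
Only numpy, scipy, OpenCV 4.12 (cv2) and the standard library are available. Lean on these libraries where they do the work, as an engineer would, in place of code of your own. Each camera call takes 0.05 s, during which the arm holds its last target. There are 200 camera calls.

## Working session

There is one attempt and no reset: what is moved stays moved. The work goes in short steps, each a Python script; the robot and the scene stay as the last script left them, time stands still between calls to the robot, and variables do not carry over. Pictures are saved under pics/ and viewed, at most 10 in all, crops included, and the job is handed in when it is done.

```bash
ls; mkdir -p pics; python3 - <<'E'
from plant import r, vision, models, telemetry
import cv2, numpy as np
ims=[]
for c in ("scene","side"):
    im=vision.snapshot(c); ims.append(im)
    k=vision.get_calibration(c); print(c,{a:np.round(b,3).tolist() for a,b in k.items()})
    for t in ("enclosure","lid_bar","lid_pointer","mark_tip","grey_case","blue_case","yellow_case","tape_roll","screw_jar","hex_key","lens_cap","post_holder"):
        m=models.mark_of(t,c)
        print(t,[(np.round(d["at"],3).tolist(),round(d["score"],2)) for d in m[:2]])
    cv2.imwrite(f"pics/{c}0.png",im[...,::-1])
print(telemetry.current_t())
E
```

```text
pics
scene {'fx': 452.589, 'fy': 452.589, 'cx': 251.803, 'cy': 190.248, 'position': [0.014, 0.471, 0.839], 'orientation': [0.148, -0.33, 0.858, -0.364]}
enclosure [([0.577, -0.094, -0.004], 0.64)]
lid_bar [([0.437, -0.101, 0.102], 0.91)]
lid_pointer [([0.583, -0.008, 0.102], 0.74), ([0.758, 0.067, 0.005], 0.15)]
mark_tip [([0.584, -0.002, 0.148], 0.5)]
grey_case [([0.514, -0.285, -0.003], 0.56), ([0.526, -0.095, 0.107], 0.52)]
blue_case [([0.629, -0.094, 0.103], 0.86)]
yellow_case [([0.526, -0.096, 0.105], 0.97), ([0.343, -0.248, -0.0], 0.54)]
tape_roll [([0.483, 0.137, -0.002], 0.89), ([0.629, -0.094, 0.103], 0.2)]
screw_jar [([0.756, 0.063, 0.005], 0.56), ([0.516, -0.283, -0.003], 0.36)]
hex_key [([0.405, 0.035, -0.001], 0.62)]
lens_cap [([0.347, -0.245, 0.004], 0.77)]
post_holder [([0.64, 0.136, 0.005], 0.65)]
side {'fx': 380.131, 'fy': 380.131, 'cx': 249.274, 'cy': 187.064, 'position': [0.234, 0.244, 0.85], 'orientation': [0.099, -0.367, 0.889, -0.255]}
enclosure [([0.574, -0.098, 0.004], 0.89)]
lid_bar [([0.434, -0.096, 0.104], 0.58)]
lid_pointer [([0.59, -0.006, 0.101], 0.9)]
mark_tip [([0.584, 0.002, 0.149], 0.4), ([0.589, -0.005, 0.101], 0.31)]
grey_case [([0.513, -0.283, 0.001], 0.61)]
blue_case [([0.625, -0.093, 0.105], 0.96)]
yellow_case [([0.524, -0.093, 0.103], 0.72), ([0.402, 0.04, -0.0], 0.39)]
tape_roll [([0.485, 0.134, 0.002], 0.82), ([0.591, -0.004, 0.104], 0.45)]
screw_jar [([0.756, 0.062, 0.001], 0.9)]
hex_key [([0.4, 0.04, -0.001], 0.45)]
lens_cap [([0.343, -0.247, -0.003], 0.71), ([0.527, -0.095, 0.105], 0.27)]
post_holder [([0.64, 0.138, 0.002], 0.73)]
1.3
```

View pics/scene0.png

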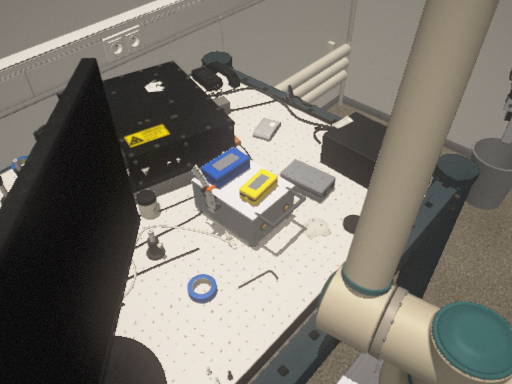

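View pics/side0.png

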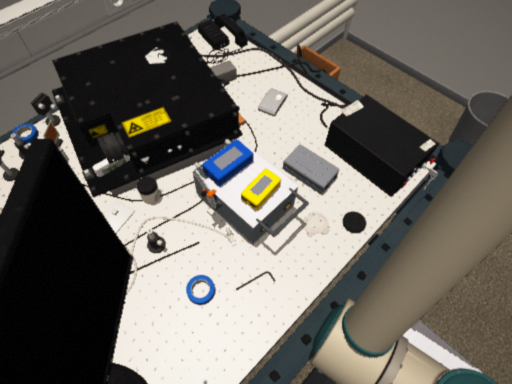

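The pictures show blue on the rear half of the lid (side 228,160), yellow on the front half (262,188), the grey case to the right (310,167), the marker at (210,193) and the bar at (280,215). A tall black box stands behind the enclosure, with another to the right of the grey case. Next I fit box silhouettes for precise poses.

```bash
cat > h.py <<'E'
from plant import r, gripper_to, inverse_kinematics, vision, models, telemetry
import cv2, numpy as np
from scipy.spatial.transform import Rotation as R
from scipy.optimize import minimize
DIM=dict(grey_case=(.130,.076,.040),blue_case=(.110,.060,.036),yellow_case=(.090,.048,.032))
def Rq(q): return R.from_quat(np.roll(q,-1))
def proj(k,P):
    p=Rq(k["orientation"]).inv().apply(np.asarray(P)-k["position"])
    return np.c_[k["fx"]*p[:,0]/p[:,2]+k["cx"],k["fy"]*p[:,1]/p[:,2]+k["cy"]]
def corners(t,x,y,yaw,z0):
    a,b,h=DIM[t]
    c=np.array([[sx*a/2,sy*b/2,z] for sx in(-1,1) for sy in(-1,1) for z in(0,h)])
    return R.from_euler('z',yaw).apply(c)+[x,y,z0]
def view(cam,things,min_score=.3):
    k=vision.get_calibration(cam); im=vision.snapshot(cam); out={}
    for t in things:
        m=models.regions_of(t,cam)
        if m and m[0]["score"]>min_score: out[t]=(k,m[0]["pixels"],m[0]["score"])
    return im,out
def fit(t,views,guess,z0):
    def cost(p):
        c=0
        for k,m,_ in views:
            S=4; hull=cv2.convexHull(proj(k,corners(t,*p,z0)).astype(np.float32))
            g=np.zeros((384*S,512*S),np.uint8)
            cv2.fillConvexPoly(g,np.round((hull+.5)*S-.5).astype(np.int32),1)
            g=cv2.resize(g.astype(np.float32),(512,384),interpolation=cv2.INTER_AREA)
            c+=np.abs(g-m).sum()/m.sum()
        return c/len(views)
    best=None
    for dy in (-.15,0,.15):
        s=np.array(guess)+[0,0,dy]
        o=minimize(cost,s,method="Nelder-Mead",options=dict(initial_simplex=s+np.array([[0,0,0],[.012,0,0],[0,.012,0],[0,0,.15]]),xatol=2e-4,fatol=1e-4,maxiter=90))
        if best is None or o.fun<best.fun: best=o
    return np.round(best.x,4),round(best.fun,3)
def down(yaw):  # tool z down, closing axis (tool y) at angle yaw+90deg of world x (tool x at yaw)
    q=(R.from_euler('z',yaw)*R.from_euler('x',np.pi)).as_quat(); return np.roll(q,1)
E
cat > m.py <<'E'
from h import *
G=dict(grey_case=(.514,-.284,0,0),blue_case=(.627,-.094,np.pi/2,.106),yellow_case=(.525,-.095,np.pi/2,.106))
V={t:[] for t in G}
for c in("scene","side"):
    im,o=view(c,G)
    for t in o: V[t].append(o[t])
for t,(x,y,w,z) in G.items():
    for v in V[t]: print(t,fit(t,[v],(x,y,w),z),v[2],v[1].sum())
    print(t,"both",fit(t,V[t],(x,y,w),z))
q=down(0); print(telemetry.current_tool_rot())
r.move_to([.5,-.19,.40],q)
im,o=view("wrist",G); k=vision.get_calibration("wrist"); print({a:np.round(b,3).tolist() for a,b in k.items()})
for t,(x,y,w,z) in G.items():
    if t in o: print(t,"wrist",fit(t,[o[t]],(x,y,w),z),o[t][2])
for t in("lid_bar","lid_pointer","mark_tip","enclosure"): print(t,[(np.round(d["at"],3).tolist(),round(d["score"],2)) for d in models.mark_of(t,"wrist")[:2]])
cv2.imwrite("pics/wrist1.png",im[...,::-1])
print(telemetry.current_t(),telemetry.current_joints())
E
python3 m.py
```

```text
grey_case (array([ 0.5186, -0.283 ,  0.061 ]), np.float64(0.163)) 0.6 1345
grey_case (array([ 0.5146, -0.283 ,  0.0735]), np.float64(0.058)) 0.55 1574
grey_case both (array([ 0.5161, -0.2839,  0.0781]), np.float64(0.119))
blue_case (array([ 0.6287, -0.0916,  1.5469]), np.float64(0.086)) 0.91 1220
blue_case (array([ 0.6273, -0.0953,  1.5217]), np.float64(0.072)) 0.6 1368
blue_case both (array([ 0.6279, -0.0941,  1.5302]), np.float64(0.086))
yellow_case (array([ 0.5263, -0.0968,  1.7036]), np.float64(0.108)) 0.81 860
yellow_case (array([ 0.5231, -0.0979,  1.6816]), np.float64(0.074)) 0.56 967
yellow_case both (array([ 0.524 , -0.0971,  1.6754]), np.float64(0.108))
[9.82459378e-06 9.90020715e-01 1.40921903e-01 1.37259547e-05]
{'fx': 281.58, 'fy': 281.58, 'cx': 255.768, 'cy': 187.843, 'position': [0.571, -0.19, 0.561], 'orientation': [-0.088, -0.701, 0.702, 0.088]}
grey_case wrist (array([ 0.5185, -0.2821,  0.09  ]), np.float64(0.032)) 0.77
blue_case wrist (array([ 0.6291, -0.094 ,  1.5286]), np.float64(0.035)) 0.74
yellow_case wrist (array([ 0.5259, -0.0968,  1.6734]), np.float64(0.038)) 0.92
lid_bar [([0.429, -0.098, 0.1], 0.56)]
lid_pointer [([0.585, -0.003, 0.103], 0.66)]
mark_tip [([0.585, -0.004, 0.149], 0.59)]
enclosure [([0.578, -0.096, -0.001], 0.8), ([0.584, 0.001, 0.147], 0.72)]
4.0083 [-4.93764525e-01  1.67995932e-01  1.22794068e+00  5.78685201e-06
  1.74588348e+00  1.07751634e+00]
```

View pics/wrist1.png

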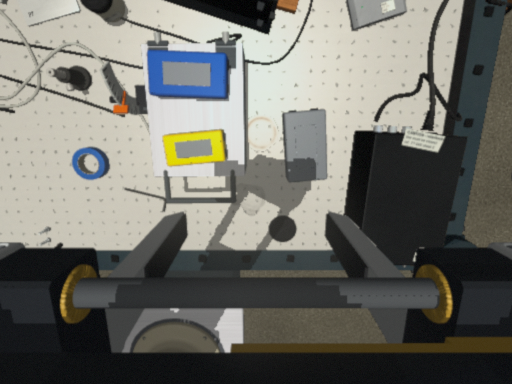

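```bash
cat > tri.py <<'E'
from h import *
def ray(k,uv): 
    d=Rq(k["orientation"]).apply([(uv[0]-k["cx"])/k["fx"],(uv[1]-k["cy"])/k["fy"],1]); return np.array(k["position"]),d/np.linalg.norm(d)
ks=vision.get_calibration("side"); kw=vision.get_calibration("wrist")
def tri(a,b):
    (p,d),(q,e)=ray(ks,a),ray(kw,b); s=np.linalg.lstsq(np.c_[d,-e],q-p,rcond=None)[0]
    print(a,(p+d*s[0]).round(3),(q+e*s[1]).round(3))
tri((331,134),(357,130)); tri((367,98),(461,135)); tri((238,118),(266,30))
g=(.5175,-.2825,.085)
for p,w in(((.6285,-.094,.131),1.528),((g[0],g[1],.066),.085),((.525,-.097,.131),1.675),((.436,-.097,.103),1.5708),((.46,-.097,.21),1.5708)):
    j=inverse_kinematics(p,down(w)); print(None if j is None else np.round(j,2))
E
python3 tri.py
```

```text
(331, 134) [ 0.534 -0.382  0.064] [ 0.548 -0.368  0.058]
(367, 98) [ 0.537 -0.544  0.08 ] [ 0.541 -0.539  0.076]
(238, 118) [ 0.697 -0.196  0.142] [ 0.685 -0.204  0.139]
[-0.26  0.43  1.51  0.    1.2  -0.22]
[-0.62  0.42  1.7  -0.    1.02  0.87]
[-0.31  0.29  1.74  0.    1.12 -0.42]
[-0.37  0.19  1.95  0.    0.99 -0.37]
[-0.36  0.13  1.74  0.    1.28 -0.36]
```

```bash
cat > pp.py <<'E'
from h import *
def pick_place(pick,pw,zp,place,w,zt):
    gripper_to(.085 if zt<.1 else .075,20)
    r.move_to([*pick,.24],down(pw)); r.move_l([*pick,zp],vel=.15)
    gripper_to(0,20); print("grip",telemetry.current_opening(),telemetry.current_ee_pos().round(4))
    r.move_l([*pick,.24],vel=.2); print("lifted",telemetry.current_opening(),telemetry.current_finger_force())
    r.move_to([*place,max(zt+.07,.2)],down(w)); r.move_l([*place,zt+.012],vel=.15)
    hit=r.move_l([*place,zt-.004],vel=.03,guard=3)
    print("down",hit,telemetry.current_ee_pos().round(4),zt,telemetry.current_wrist_force().round(1))
    r.hold(.2); gripper_to(.08 if zt<.1 else .07); p=telemetry.current_ee_pos()
    r.move_l([*p[:2],p[2]+.12],vel=.2); print("t",telemetry.current_t())
E
cat > s1.py <<'E'
from pp import *
g=(.5175,-.2825,.085)
pick_place((.6285,-.094),1.528,.131,g[:2],g[2],.065)
r.move_to([.45,-.23,.38],down(0))
im,o=view("wrist",["grey_case","blue_case","yellow_case"])
for t,gs,z in(("grey_case",g,0),("blue_case",g,.04),("yellow_case",(.525,-.097,1.675),.106)):
    if t in o: print(t,fit(t,[o[t]],gs,z),o[t][2])
cv2.imwrite("pics/wrist2.png",im[...,::-1]); print(telemetry.current_t())
E
python3 s1.py
```

```text
grip 0.05993428596829766 [ 0.6287 -0.094   0.1315]
lifted 0.0599248759538823 19.995598196983337
down True [ 0.5179 -0.2828  0.0652] 0.065 [-0.2 -0.3  2.3]
t 11.5417
grey_case (array([ 0.5177, -0.2811,  0.0922]), np.float64(4.802)) 0.62
blue_case (array([ 0.5192, -0.2823,  0.0787]), np.float64(0.058)) 0.73
yellow_case (array([ 0.5254, -0.097 ,  1.6481]), np.float64(0.055)) 0.64
12.6
```

View pics/wrist2.png

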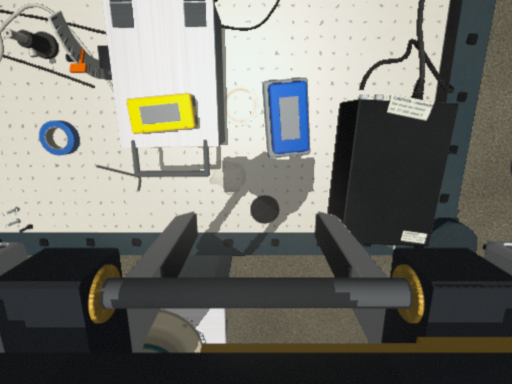

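The blue case sits squarely on the grey one at (287,117), with even margins all round. Yellow is next.

```bash
cat > s2.py <<'E'
from pp import *
b=(.5186,-.2825,.082)
pick_place((.5253,-.097),1.663,.131,b[:2],b[2],.101)
r.move_to([.45,-.23,.38],down(0))
im,o=view("wrist",["blue_case","yellow_case"])
if "yellow_case" in o: print(fit("yellow_case",[o["yellow_case"]],b,.076))
for c in("wrist","side","scene"):
    if c!="wrist": im=vision.snapshot(c); cv2.imwrite(f"pics/{c}3.png",im[...,::-1])
    for t in("lid_bar","lid_pointer","mark_tip"): print(c,t,[(np.round(d["at"],4).tolist(),round(d["score"],2)) for d in models.mark_of(t,c)[:2]])
    if c=="wrist": cv2.imwrite("pics/wrist3.png",im[...,::-1])
print(telemetry.current_t())
E
python3 s2.py
```

```text
grip 0.04765215090441729 [ 0.5253 -0.0971  0.1314]
lifted 0.04782329201313239 19.996737241744995
down True [ 0.519  -0.2828  0.1014] 0.101 [0.3 0.5 3.2]
t 20.1083
(array([ 0.5201, -0.2821,  0.0865]), np.float64(0.063))
wrist lid_bar [([0.43, -0.0977, 0.104], 0.97)]
wrist lid_pointer [([0.588, -0.0042, 0.1006], 0.82)]
wrist mark_tip [([0.5861, -0.0022, 0.1461], 0.64)]
side lid_bar [([0.4358, -0.0962, 0.1038], 0.63)]
side lid_pointer [([0.59, -0.0018, 0.1024], 0.73)]
side mark_tip [([0.5855, 0.0025, 0.1485], 0.66)]
scene lid_bar [([0.4366, -0.0981, 0.1005], 0.79)]
scene lid_pointer [([0.5839, -0.003, 0.1014], 0.78)]
scene mark_tip [([0.5835, -0.0027, 0.1476], 0.49)]
21.5583
```

View pics/wrist3.png

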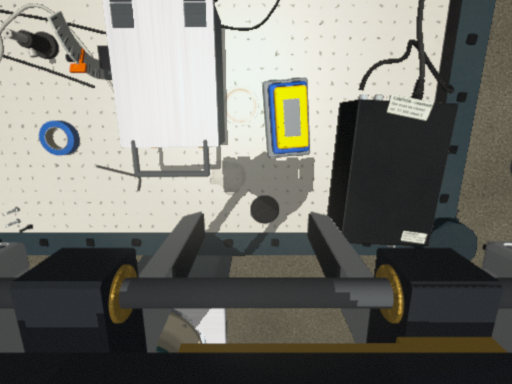

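Yellow sits centred on blue at (290,117), and the free bar runs from (138,175) to (207,173). From the six marker and pointer readings, the hinge is at x≈0.675 and the mark is at about 0.46 rad. Now I grip the bar and lift it along its arc.

```bash
cat > s3.py <<'E'
from h import *
k=vision.get_calibration("wrist")
def hit(uv,z):
    d=Rq(k["orientation"]).apply([(uv[0]-k["cx"])/k["fx"],(uv[1]-k["cy"])/k["fy"],1]); return k["position"]+d*(z-k["position"][2])/d[2]
A,B=hit((138,175.5),.108),hit((207,173),.108); print(A.round(4),B.round(4))
bx,by,yaw,hx,L=.4345,-.0975,.015,.6755,.242
gripper_to(.035,30); q=down(np.pi/2+yaw)
r.move_to([bx,by,.19],q)
if r.move_l([bx,by,.103],vel=.08,guard=6): print("CONTACT",telemetry.current_ee_pos()); raise SystemExit
gripper_to(0,30); p=telemetry.current_ee_pos()
print("grip",telemetry.current_opening(),p.round(4),telemetry.current_finger_force(),telemetry.current_wrist_force().round(1))
E
python3 s3.py
```

```text
[ 0.4318 -0.045   0.108 ] [ 0.4358 -0.1534  0.108 ]
grip 0.0088473770912577 [ 0.4334 -0.0975  0.1029] 29.986871480941772 [-4.  -2.8  2.8]
```

```bash
cat > s4.py <<'E'
from h import *
x0,y0,L,yaw=.4335,-.0975,.242,.025
for a in np.linspace(0,.47,7)[1:]:
    d=L*(1-np.cos(a)); r.move_l([x0+d*np.cos(yaw),y0+d*np.sin(yaw),.103+L*np.sin(a)],vel=.06)
    print(round(a,3),telemetry.current_ee_pos().round(4),telemetry.current_wrist_force().round(1),round(telemetry.current_opening(),4))
r.hold(.3)
for c in("side","scene","wrist"):
    im=vision.snapshot(c); cv2.imwrite(f"pics/{c}4.png",im[...,::-1])
    for t in("lid_bar","lid_pointer","mark_tip"): print(c,t,[(np.round(d["at"],4).tolist(),round(d["score"],2)) for d in models.mark_of(t,c)[:2]])
im=cv2.imread("pics/scene4.png")[150:240,170:290]; im2=cv2.imread("pics/side4.png")[150:240,170:290]
cv2.imwrite("pics/crop4.png",cv2.resize(np.vstack([im,im2]),None,fx=3.3,fy=3.3,interpolation=cv2.INTER_CUBIC))
print(telemetry.current_t())
E
python3 s4.py
```

```text
0.078 [ 0.4341 -0.0975  0.122 ] [-1.5 -1.  -5.8] 0.009
0.157 [ 0.4362 -0.0975  0.141 ] [-3.4 -3.5 -5.4] 0.0089
0.235 [ 0.4399 -0.0975  0.1601] [-4.1 -2.9 -3.7] 0.0085
0.313 [ 0.4448 -0.0974  0.1783] [-4.8 -3.8 -5.3] 0.009
0.392 [ 0.4511 -0.0974  0.1961] [-4.2 -2.5 -3.8] 0.0091
0.47 [ 0.4587 -0.0973  0.2133] [-5.  -3.7 -3.3] 0.0094
side lid_bar [([0.4595, -0.0957, 0.2109], 0.92), ([0.5935, -0.0048, 0.143], 0.7)]
side lid_pointer [([0.5983, -0.0032, 0.1416], 0.63)]
side mark_tip []
scene lid_bar [([0.4591, -0.0995, 0.2095], 0.75)]
scene lid_pointer [([0.5948, -0.0048, 0.1407], 0.8)]
scene mark_tip [([0.5816, -0.0028, 0.1493], 0.61), ([0.4616, -0.0964, 0.2094], 0.51)]
wrist lid_bar [([0.4548, -0.101, 0.2075], 0.73)]
wrist lid_pointer [([0.5956, -0.0007, 0.1412], 0.67)]
wrist mark_tip []
28.975
```

View pics/crop4.png

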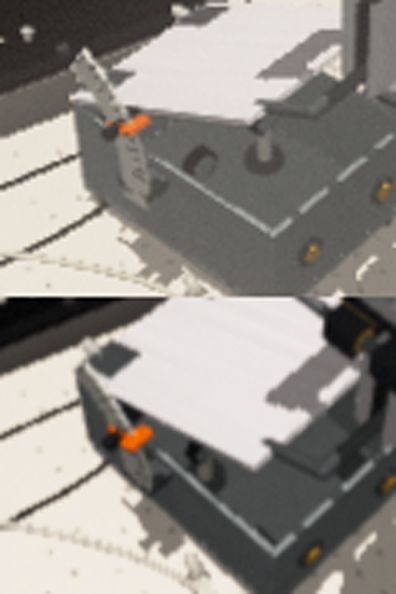

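The crops show the black pointer (110,130 in the top crop, 110,440 in the bottom one) level with the orange clip. The readings give the lid as 0.45–0.47 rad and the mark as about 0.46. One look at the column before handing in.

View pics/side4.png

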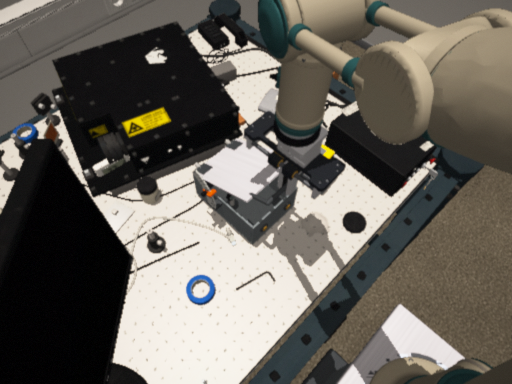

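```bash
python3 - <<'E'
from h import *
im,o=view("side",["blue_case","yellow_case"]); 
for t,z in(("blue_case",.04),("yellow_case",.076)):
    if t in o: print(t,fit(t,[o[t]],(.519,-.282,.08),z))
print(telemetry.current_finger_force(),telemetry.current_ee_pos().round(4),np.abs(telemetry.current_dq()).max())
E
```

```text
29.995310604572296 [ 0.4586 -0.0973  0.2132] 0.0020336313121497984
```

```bash
python3 - <<'E'
from h import *
for c in("scene","wrist"):
    im,o=view(c,["grey_case","blue_case","yellow_case"],.2)
    for t in o: print(c,t,o[t][2],o[t][1].sum(), models.mark_of(t,c)[:1])
    for t,z in(("blue_case",.04),("yellow_case",.076)):
        if t in o: print(c,t,fit(t,[o[t]],(.519,-.282,.08),z))
    cv2.imwrite(f"pics/{c}5.png",im[...,::-1])
a,b=cv2.imread("pics/scene5.png"),cv2.imread("pics/wrist5.png"); cv2.imwrite("pics/both5.png",cv2.resize(np.hstack([a,b]),(800,300),interpolation=cv2.INTER_AREA))
E
```

```text
scene grey_case 0.86 589 [{'at': [0.5195, -0.2855, -0.002], 'score': 0.8}]
scene blue_case 0.73 489 [{'at': [0.5193, -0.2838, 0.0357], 'score': 0.84}]
scene yellow_case 0.74 394 [{'at': [0.5234, -0.2782, 0.0777], 'score': 0.7}]
scene blue_case (array([ 0.5075, -0.27  ,  0.5268]), np.float64(1.294))
scene yellow_case (array([ 0.519 , -0.2821,  0.0832]), np.float64(1.06))
wrist grey_case 0.54 109 []
wrist blue_case 0.67 232 []
wrist yellow_case 0.59 116 []
wrist blue_case (array([ 0.4932, -0.315 ,  0.3136]), np.float64(20.261))
wrist yellow_case (array([ 0.4304, -0.4526,  1.5775]), np.float64(1.0))
```

View pics/both5.png

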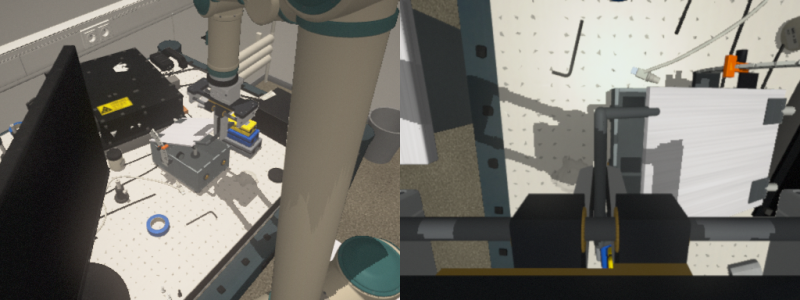

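The column still stands square at (242,130) in the left half, at its placed position by the network marks, and the lid is held steady by the bar. I'm handing in.

```bash
python3 -c "
from plant import r,telemetry
print(telemetry.current_t(),r.sign_off())"
```

```text
the job is handed in; nothing more can be done
29.825 None
```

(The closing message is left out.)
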